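# Roll the long pin onto the inspection line

## Robot

A 7-joint arm with a two-finger parallel gripper is mounted at the origin on the work surface. World frame = base frame: x ahead of the robot, y to its left, z up, the work surface at z = 0. Lengths are in m, angles in degrees, forces in N, time in s.
With the tool pointing down it reaches from about 0.35 to 0.9 m from the base axis. Payload 19.9 kg.
Tool frame: the origin (TCP) lies at the very end of the fingers, on their centre line; the grasp point (between the pads) lies 19 mm behind it (bot.grip_depth is the x of the grasp point in the tool frame, in m); x points along the fingers, y is the direction in which the jaws open and shut, and the axes are right-handed (so a half turn about x gives the same grasp; the last joint's range is limited). The gripper opens to 94 mm and grips with 3 to 60 N. Pads are 16 mm wide; open, the fingers measure 119 mm over their backs; the gripper's body (75 mm by 177 mm) begins 78 mm behind the grasp point.
Start: joints at [69.643, 23.915, -0.59, 92.452, 0.269, 63.638, -3.037], TCP at [0.193, -0.594, 0.205] pointing down, gripper open.
Joint ranges: [-161.28, 161.28], [-22.2, 115.67], [-73.04, 71.86], [3.21, 147.25], [-68.34, 248.33], [10.77, 114.83], [-161.83, 161.83]. Speed limits (degrees/s): [108.29, 108.29, 136.94, 136.94, 172.46, 172.46, 172.46].

## Interface

Orientations are given as a 3x3 rotation matrix whose columns are the frame's x, y, z axes.
In Python, from station import status, cams, bot gives the robot as it stands.
- The arm moves only by the tool carry_out, never from a script. Its arguments are lists of equal length, an entry for each row: "delta_pos": the shift along the tool's x, y, z scaled (see below), a list of three; "angular": the turn, a rotation vector about the tool's x, y, z scaled (see below), a list of three; "jaw": the opening, from 0 (shut) to 1 (fully open). A call has 1 to 10 rows; each row is the pose to reach, as a shift and turn from the pose commanded when the call began, along the tool's axes at that moment; what a row does not reach only later rows make up. The controller multiplies each number of a shift by 400 mm and each number of a turn by 90 degrees. A row lasts 1/10 s, in which the tool goes at most 50 mm and 8.59 degrees, less where a joint would pass 70% of its speed; a pose out of reach is approached as far as the arm can. A call with a number of a shift or a turn outside -1 to 1 is refused whole. A call with a gripper value outside its range is refused whole. The fingers move at their own pace and stop on an object; "newtons" is the grip in N (left out, the last holds). Time passes only in rows, so rows that repeat a pose let the fingers close. It gives the time, the measured TCP pose, the force and the opening at its end, in the units of the state.
- status.observe(): the state, without advancing time (a new reading comes with each control period).
- cams.grab_frame(name): name is "scene" or "side" or "wrist"; returns a dict with "pixels" (384x512x3 uint8, red, green, blue), "z_map" (384x512 float32, m along the optical axis (not along the pixel's ray), 0 where there is no reading), "fx", "fy", "cx", "cy" (pixels), "R" (3x3) and "t" (3): a world point X has camera coordinates R X + t. Camera axes: x right, y down, z forward; pixel columns grow to the right and rows downward; lengths in m; the calibration is good to about 2 mm. A picture is of the moment at which its call begins.
- bot.finish_job(): hands the job in, once; it reports no verdict.
The state is a dict: "clock": time; "joint_pos": joint angles; "dq": joint speeds; "effort": joint torques, N m; "ee_pos": TCP position; "orientation": TCP orientation; "contact_force": force on the tool from outside, world axes, zero at the start; "wrist_torque": the same for the moment, N m; "finger_gap": finger opening in m.
Only numpy, scipy, OpenCV 4.12 (cv2) and the standard library are available. Lean on these libraries where they do the work, as an engineer would, in place of code of your own. Each camera call takes 0.05 s, during which the arm holds its last target.

## Task

Three ground steel pins lie on the rubber-faced inspection plate beside its low stop strip. Push the top of the longest pin with the fingertips to roll it away from the strip until it rests along the white line, centred over it. Do not pick it up or drag it without turning, and leave the two short pins and the other things on the plate where they are.

Things in the scene. Friction and masses are not known exactly. Their poses are not given: they have to be found in the camera images.
- pin_long: the longest pin: plain ground steel dowel, 32 mm diameter, 110 mm long, about 0.7 kg, lying on the plate. Origin at the middle of its axis (16 mm above the plate face). Its own y axis runs along the pin and stays level; its x and z axes turn as it rolls (z is up at the start). It rolls with some resistance on the rubber and stays where it is left at rest. A flat fingertip moving on its top carries the pin half as far as the finger travels
- pin_a: a short pin, steel, 32 mm diameter, 65 mm long; origin at the middle of its axis, y along it. Leave it alone
- pin_b: the other short pin, same size; origin at the middle of its axis, y along it. Leave it alone
- line: white painted line across the plate, 380 mm long, 4 mm wide, flat, cannot be moved. Origin at its middle on the plate face; its y axis runs along the line, its x axis points level across the plate away from the stop strip; z up. It lies 70 to 105 mm beyond the pins' starting places
- plate: fixed steel inspection plate with black rubber face, 300 mm along its x, 420 mm along its y, face 12 mm above the table. Origin at the centre of its underside on the table. The stop strip, 14 mm wide and 400 mm long along y, stands 18 mm above the face with its middle at plate x = -107 mm (robot's side), so a finger does not fit between it and the pins; the pins start at plate x of about -82 mm, spaced 130 mm apart along y, parallel to the strip and the line
- bushing: brass bushing standing on the far part of the plate, 48 mm outside diameter, 30 mm tall; origin at the centre of its underside. Leave it alone
- gauge_block: steel block 35 x 35 x 20 mm lying on the far part of the plate; origin at the centre of its underside. Leave it alone
Things that resemble listed ones, but are neither listed nor needed, are in the scene too. Leave any pink or red look-alike of the pin_long alone.

How it is judged (in metres and radians):
On the way:
1. the long pin has rolled over about half a turn (angle between pin_long's own z axis and vertical above 2.5 rad and z of pin_long in the frame of line below 0.022 m), for 0.02 s.
At the end, for the whole second after the job is handed in: the long pin lies at rest on the plate over the line, its axis within 6 mm of the line's middle and within 0.1 rad of its direction; both short pins, the bushing and the block are within 10 mm of where they started (x of pin_long in the frame of line between -0.006 and 0.006 m and y of pin_long in the frame of line between -0.175 and 0.175 m and z of pin_long in the frame of line below 0.02 m and angle between the y axis of pin_long and the y axis of line, either way round below 0.1 rad and linear speed of pin_long below 0.01 m/s and distance of each of pin_a, pin_b, bushing, gauge_block from where it was at the start of the episode below 0.01 m); the robot touches nothing.
It fails at once if the long pin is lifted more than 8 mm off the plate (z of pin_long in the frame of line above 0.024 m).
It fails at once if the long pin is tipped up at one end (angle between pin_long's own y axis and vertical below 1.42 rad or angle between pin_long's own y axis and vertical above 1.72 rad).
It fails at once if a short pin, the bushing or the block is shifted more than 10 mm (distance of any of pin_a, pin_b, bushing, gauge_block from where it was at the start of the episode above 0.01 m).
It also fails if it takes over 51 s, if anything falls off the work surface, if the arm or the gripper's body presses on something with over 40 N, if the wrist force passes 120 N, or if a joint passes its speed limit or range.

## Working session

There is one attempt and no reset: what is moved stays moved. The work goes in short steps, Python scripts to look and compute and a tool call to move; the robot and the scene stay as the last step left them, time stands still between calls to the robot, and variables do not carry over. Pictures are saved under pics/ and viewed, and the job is handed in when it is done.

Besides the shell and the picture viewer there is one more tool, called after "Request:" as name(argument=value, ...), one argument or row to a line, values as JSON. carry_out: Moves the arm, as the interface text tells. Shifts and turns lie within -1 to 1; 1 stands for 400 mm of shift or 90 degrees of turn. Its arguments: {"type":"object","properties":{"delta_pos":{"type":"array","items":{"type":"array","items":{"type":"number"}}},"angular":{"type":"array","items":{"type":"array","items":{"type":"number"}}},"jaw":{"type":"array","items":{"type":"number"}},"newtons":{"type":"number"}},"required":["delta_pos","angular","jaw"]}

```bash
mkdir -p pics; ls; python3 - <<'E'
from station import status,cams,bot
import cv2,numpy as np
s=status.observe()
print({k:np.round(v,3).tolist() for k,v in s.items()})
for n in ["scene","side","wrist"]:
    f=cams.grab_frame(n); cv2.imwrite(f"pics/{n}0.png",f["pixels"][:,:,::-1]); np.savez(f"{n}0.npz",**f)
    print(n,f["fx"],f["cx"],f["cy"],np.round(-np.array(f["R"]).T@f["t"],3))
E
```

```text
pics
{'clock': 0.0, 'joint_pos': [69.643, 23.949, -0.592, 92.485, 0.269, 63.639, -3.037], 'dq': [-0.111, -0.034, -0.022, 0.09, 0.006, -0.039, -0.126], 'effort': [-0.001, -85.126, 0.638, -42.6, -0.049, 0.018, 0.0], 'ee_pos': [0.193, -0.594, 0.205], 'orientation': [[-0.0, 0.309, -0.951], [0.001, -0.951, -0.309], [-1.0, -0.001, 0.0]], 'contact_force': [-0.062, -0.119, -0.924], 'wrist_torque': [0.007, -0.042, 0.045], 'finger_gap': 0.094}
scene 477.0284237638961 253.06130725694092 186.8788852703728 [ 1.255 -0.223  0.887]
side 496.5118072301497 249.22466416733565 180.82085242942688 [0.329 1.188 0.786]
wrist 328.6264037658182 256.935769796493 194.9982641978688 [ 0.26  -0.572  0.384]
```

View pics/scene0.png

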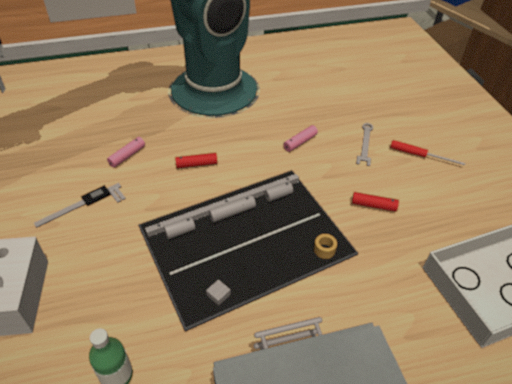

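View pics/side0.png

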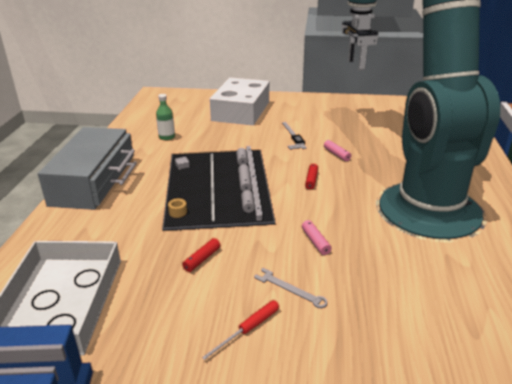

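View pics/wrist0.png

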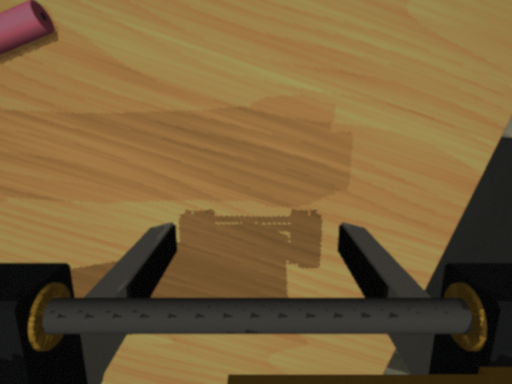

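Candidates for the long pin in the scene image:
- Grey pins at (180,229), (233,208) and (280,191).
- Pink look-alikes at (127,152) and (301,137).
- Red look-alikes at (196,160) and (374,202).

The middle grey pin at (233,208) looks longest. I'll measure it and check with a crop.

```bash
cat > h.py <<'E'
import numpy as np,cv2
def cloud(f):
    z=f["z_map"];v,u=np.mgrid[:z.shape[0],:z.shape[1]]
    P=np.stack([(u-f["cx"])/f["fx"]*z,(v-f["cy"])/f["fy"]*z,z],-1)
    return (P-np.asarray(f["t"]))@np.asarray(f["R"])
def onplane(f,uv,h):
    d=np.c_[(uv[:,0]-f["cx"])/f["fx"],(uv[:,1]-f["cy"])/f["fy"],np.ones(len(uv))]@np.asarray(f["R"])
    c=-np.asarray(f["R"]).T@np.asarray(f["t"])
    return c+d*((h-c[2])/d[:,2])[:,None]
def topdown(f,h,x0,x1,y0,y1,s=0.001):
    # rectified image at height h, rows = x from x0, cols = y from y0
    q=np.array([[x0,y0,h],[x0,y1,h],[x1,y1,h],[x1,y0,h]])
    c=q@np.asarray(f["R"]).T+f["t"]; uv=np.c_[c[:,0]/c[:,2]*f["fx"]+f["cx"],c[:,1]/c[:,2]*f["fy"]+f["cy"]].astype(np.float32)
    w,hh=int(round((y1-y0)/s)),int(round((x1-x0)/s))
    H=cv2.getPerspectiveTransform(uv,np.float32([[0,0],[w,0],[w,hh],[0,hh]]))
    return cv2.warpPerspective(f["pixels"],H,(w,hh))
E
python3 - <<'E'
from h import *
for n in ["scene","side"]:
    f=dict(np.load(n+"0.npz")); P=cloud(f); g=f["pixels"].astype(int)
    print(n,"plate pts near table z:",np.median(P[200:210,100:130,2]) if n=="scene" else "")
    # dark rubber
    m=(g.max(2)<60)&(P[...,0]>0.25)&(P[...,0]<0.9)&(abs(P[...,2]-.012)<.008)&(P[...,1]<0.15)&(P[...,1]>-.5)
    k,l,st,c=cv2.connectedComponentsWithStats(cv2.morphologyEx(m.astype(np.uint8),cv2.MORPH_CLOSE,np.ones((9,9))))
    i=1+np.argmax(st[1:,4]); pl=(l==i)
    hull=cv2.convexHull(np.argwhere(pl)[:,::-1].astype(np.int32)); M=np.zeros(pl.shape,np.uint8); cv2.fillConvexPoly(M,hull,1)
    print("plate z",np.median(P[m][:,2]), "rect",cv2.minAreaRect(P[pl][:,:2].astype(np.float32)))
    w=(M>0)&(g.min(2)>110)
    k,l,st,c=cv2.connectedComponentsWithStats(w.astype(np.uint8),connectivity=8)
    for i in range(1,k):
        if st[i,4]<15: continue
        Q=P[l==i]; uv=np.argwhere(l==i)[:,::-1]
        (cx,cy),wh,a=cv2.minAreaRect(Q[:,:2].astype(np.float32))
        print(i,st[i,:5],"z90 %.4f"%np.percentile(Q[:,2],90),"c",round(cx,4),round(cy,4),np.round(wh,4),a)
f=dict(np.load("scene0.npz"))
cv2.imwrite("pics/crop0.png",cv2.resize(f["pixels"][160:330,130:365,::-1],None,fx=3.3,fy=3.3,interpolation=cv2.INTER_CUBIC))
E
```

```text
scene plate pts near table z: 0.0026802307691698732
plate z 0.0138512390298828 rect ((0.8388528823852539, -0.04324202239513397), (0.8021955490112305, 0.4236043095588684), 4.4791131019592285)
1 [ 146  175  151   60 1618] z90 0.0457 c 0.7911 -0.2045 [0.3313 0.868 ] 66.82243347167969
2 [170 214 150  60 381] z90 0.0164 c 0.6191 -0.0492 [0.0099 0.3776] 12.097224235534668
3 [207 280  23  20 242] z90 0.0358 c 0.9856 -0.1715 [0.0446 0.5474] 83.82322692871094
side plate pts near table z: 
plate z 0.01332473385307415 rect ((0.49335649609565735, 0.4728541672229767), (0.28714415431022644, 1.4667108058929443), 11.946283340454102)
1 [237 151  25  65 595] z90 0.0448 c 0.421 0.4767 [0.0588 1.4325] 9.71861457824707
2 [211 154   4  67 180] z90 0.0160 c 0.6182 -0.0446 [0.008  0.3704] 11.88547420501709
3 [176 157  12   8  70] z90 0.0350 c 0.5263 0.5117 [0.0352 1.408 ] 17.70145606994629
4 [242 190  11  16 134] z90 0.0460 c 0.4131 0.5856 [0.0271 1.2155] 9.222695350646973
```

View pics/crop0.png

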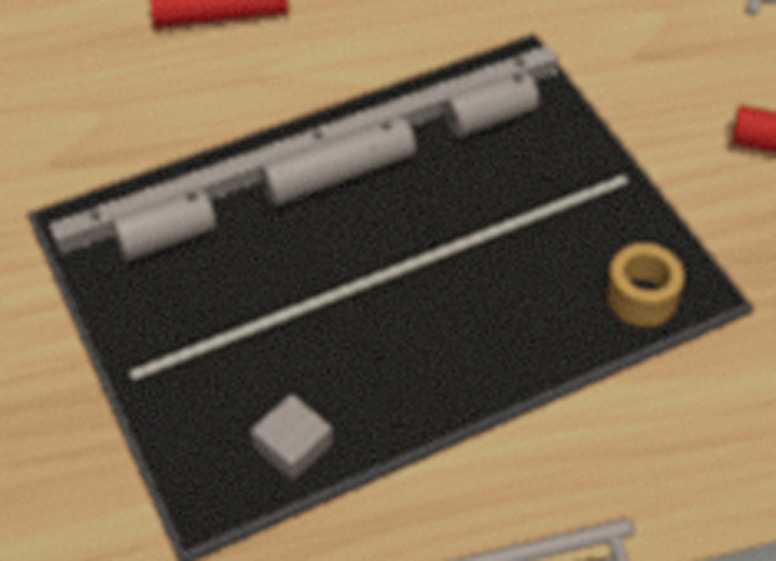

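The crop confirms that the middle grey pin is clearly the longest, at crop (340,160), which is scene (233,208). Next I'll measure it relative to the line.

```bash
cat >> h.py <<'E'
from scipy.optimize import least_squares
def linefit(f):
    P=cloud(f); g=f["pixels"].astype(int)
    m=(g.min(2)>95)&(abs(P[...,2]-.014)<.007)&(np.hypot(P[...,0]-.619,P[...,1]+.047)<.22)
    k,l,st,c=cv2.connectedComponentsWithStats(m.astype(np.uint8),connectivity=8)
    return l,st,P
def measure(f,u=None,o=None,prior=None,box=(-.13,.03)):
    """returns line origin, unit x (across), pin data"""
    g=f["pixels"].astype(int)
    if o is None:
        v,uu=np.mgrid[:g.shape[0],:g.shape[1]]
        Q=onplane(f,np.c_[uu.ravel(),v.ravel()].astype(float),.012).reshape(g.shape)
        a=np.radians(12.); x0=np.array([np.cos(a),np.sin(a)]);y0=np.array([-x0[1],x0[0]])
        d=Q[...,:2]-[.6185,-.047]
        m=(g.min(2)>80)&(abs(d@x0)<.014)&(abs(d@y0)<.215)
        p=Q[m][:,:2]; w=g.min(2)[m].astype(float)-60
        c=(p*w[:,None]).sum(0)/w.sum(); ww=np.linalg.eigh(np.cov(p.T,aweights=w))[1]
        y=ww[:,1]*np.sign(ww[1,1]); u=np.array([y[1],-y[0]])
        t=(p-c)@y; o=c+y*(t.min()+t.max())/2
    y=np.array([-u[1],u[0]])
    return o,u,y
E
python3 - <<'E'
from h import *
from scipy.optimize import least_squares
for n in ["scene","side"]:
    f=dict(np.load(n+"0.npz")); o,u,y=measure(f); print(n,"line o",o.round(4),"ang",np.degrees(np.arctan2(u[1],u[0])).round(2))
    P=cloud(f); ok=f["z_map"]>0; d=P[...,:2]-o; X=d@u;Y=d@y;Z=P[...,2]
    rub=(f["pixels"].max(2)<60)&ok&(X>-.06)&(X<.1)&(abs(Y)<.19); zr=np.median(Z[rub]); print("rubber z",zr.round(4))
    m=ok&(X>-.14)&(X<-.05)&(Z>zr+.022)&(Z<zr+.045)&(abs(Y)<.21)
    ys=np.sort(Y[m]); hist,e=np.histogram(ys,bins=np.arange(-.21,.22,.01)); print(list(zip((e[:-1]).round(2),hist)))
    for lo,hi in [(-.2,-.09),(-.085,.09),(.09,.2)]:
        q=m&(Y>lo)&(Y<hi)
        if q.sum()<20: continue
        r=least_squares(lambda p:np.hypot(X[q]-p[0]-p[1]*(Y[q]-Y[q].mean()),Z[q]-p[2])-.016,[-.085,0,zr+.016],loss="soft_l1",f_scale=.001).x
        print("pin x %.4f slope %.3f zc %.4f ymid %.4f len %.4f"%(r[0],r[1],r[2]-zr,(np.percentile(Y[q],1)+np.percentile(Y[q],99))/2,np.ptp(np.percentile(Y[q],[1,99]))), "world",(o+u*r[0]+y*Y[q].mean()).round(4))
E
```

```text
scene line o [ 0.6174 -0.0474] ang 11.94
rubber z 0.0139
[(np.float64(-0.21), np.int64(0)), (np.float64(-0.2), np.int64(0)), (np.float64(-0.19), np.int64(0)), (np.float64(-0.18), np.int64(0)), (np.float64(-0.17), np.int64(19)), (np.float64(-0.16), np.int64(46)), (np.float64(-0.15), np.int64(44)), (np.float64(-0.14), np.int64(44)), (np.float64(-0.13), np.int64(49)), (np.float64(-0.12), np.int64(48)), (np.float64(-0.11), np.int64(45)), (np.float64(-0.1), np.int64(6)), (np.float64(-0.09), np.int64(0)), (np.float64(-0.08), np.int64(0)), (np.float64(-0.07), np.int64(0)), (np.float64(-0.06), np.int64(19)), (np.float64(-0.05), np.int64(42)), (np.float64(-0.04), np.int64(39)), (np.float64(-0.03), np.int64(44)), (np.float64(-0.02), np.int64(39)), (np.float64(-0.01), np.int64(43)), (np.float64(0.0), np.int64(37)), (np.float64(0.01), np.int64(38)), (np.float64(0.02), np.int64(41)), (np.float64(0.03), np.int64(39)), (np.float64(0.04), np.int64(41)), (np.float64(0.05), np.int64(29)), (np.float64(0.06), np.int64(0)), (np.float64(0.07), np.int64(0)), (np.float64(0.08), np.int64(0)), (np.float64(0.0
[... 1669 characters left out ...]
, np.int64(18)), (np.float64(0.08), np.int64(0)), (np.float64(0.09), np.int64(0)), (np.float64(0.1), np.int64(0)), (np.float64(0.11), np.int64(18)), (np.float64(0.12), np.int64(17)), (np.float64(0.13), np.int64(20)), (np.float64(0.14), np.int64(23)), (np.float64(0.15), np.int64(19)), (np.float64(0.16), np.int64(22)), (np.float64(0.17), np.int64(31)), (np.float64(0.18), np.int64(0)), (np.float64(0.19), np.int64(0)), (np.float64(0.2), np.int64(0))]
pin x -0.0983 slope 0.004 zc 0.0158 ymid -0.1199 len 0.0584 world [ 0.5502 -0.1972]
pin x -0.0983 slope -0.002 zc 0.0154 ymid -0.0049 len 0.1591 world [ 0.5223 -0.0649]
pin x -0.0980 slope 0.019 zc 0.0152 ymid 0.1450 len 0.0672 world [0.4955 0.064 ]
```

Request:
carry_out(
  delta_pos=[
    [0,-0.1,-0.119],
    [0,-0.2,-0.238],
    [0,-0.3,-0.357],
    [0,-0.4,-0.476],
    [0,-0.5,-0.596],
    [0,-0.6,-0.715],
    [0,-0.6,-0.715],
    [0,-0.6,-0.715],
    [0,-0.6,-0.715],
    [0,-0.6,-0.715],
  ],
  angular=[
    [0,0,0],
    [0.068,0,0],
    [0.068,0,0],
    [0.068,0,0],
    [0.068,0,0],
    [0.068,0,0],
    [0.068,0,0],
    [0.068,0,0],
    [0.068,0,0],
    [0.068,0,0],
  ],
  jaw=[0.64,0.64,0.64,0.64,0.64,0.64,0.64,0.64,0.64,0.64],
  newtons=40,
)

```text
clock: 1.15
ee_pos: [0.3907, -0.278, 0.2054]
orientation: [[-0.0, 0.206, -0.979], [-0.0, -0.979, -0.206], [-1.0, -0.0, 0.0]]
contact_force: [-0.2, -0.5, -0.1]
finger_gap: 0.0603
```

```bash
cat > t.py <<'E'
import sys,numpy as np
from station import status
s=status.observe(); R=np.array(s["orientation"]);p=np.array(s["ee_pos"])
print("clock",s["clock"],"p",p.round(4),"gap",s["finger_gap"],"F",np.round(s["contact_force"],1),"y",R[:,1].round(4))
u=np.array([np.cos(np.radians(11.92)),np.sin(np.radians(11.92))]);o=np.array([.6174,-.0474])
d=p[:2]-o; print("tcp in line frame x %.4f y %.4f"%(d@u,d@[-u[1],u[0]]),"yaw err deg %.2f"%(np.degrees(np.arctan2(-R[1,2],-R[0,2]))-11.92))
if len(sys.argv)>3:
    x,y,z=map(float,sys.argv[1:4]); w=np.r_[o+u*x+np.array([-u[1],u[0]])*y,z]
    print("target",w.round(4),"scaled shift",(R.T@(w-p)/.4).round(4))
E
python3 t.py -0.10 0.0 0.2
```

```text
clock 1.15 p [ 0.3907 -0.278   0.2054] gap 0.060287919290465196 F [-0.2 -0.5 -0.1] y [ 0.2062 -0.9785 -0.    ]
tcp in line frame x -0.2694 y -0.1788 yaw err deg -0.02
target [ 0.5196 -0.0681  0.2   ] scaled shift [ 0.0133 -0.4471 -0.4233]
```

Request:
carry_out(
  delta_pos=[
    [0.01,-0.09,-0.085],
    [0.01,-0.18,-0.17],
    [0.01,-0.27,-0.254],
    [0.01,-0.36,-0.34],
    [0.01,-0.45,-0.423],
    [0.01,-0.45,-0.423],
    [0.01,-0.45,-0.423],
    [0.01,-0.45,-0.423],
  ],
  angular=[
    [0,0,0],
    [0,0,0],
    [0,0,0],
    [0,0,0],
    [0,0,0],
    [0,0,0],
    [0,0,0],
    [0,0,0],
  ],
  jaw=[0.64,0.64,0.64,0.64,0.64,0.64,0.64,0.64],
)

```text
clock: 1.95
ee_pos: [0.5189, -0.0689, 0.2012]
orientation: [[-0.001, 0.203, -0.979], [-0.0, -0.979, -0.203], [-1.0, 0.0, 0.001]]
contact_force: [-0.7, -0.1, -0.4]
finger_gap: 0.0601
```

```bash
python3 t.py -0.10 0.002 0.08; python3 - <<'E'
from station import cams
import cv2,numpy as np
f=cams.grab_frame("wrist"); cv2.imwrite("pics/wrist1.png",f["pixels"][:,:,::-1]); np.savez("wrist1.npz",**f)
E
```

```text
clock 1.95 p [ 0.5189 -0.0689  0.2012] gap 0.060111965706078366 F [-0.7 -0.1 -0.4] y [ 2.031e-01 -9.792e-01  2.000e-04]
tcp in line frame x -0.1008 y -0.0007 yaw err deg -0.20
target [ 0.5191 -0.0661  0.08  ] scaled shift [ 0.303  -0.0068 -0.0021]
```

View pics/wrist1.png

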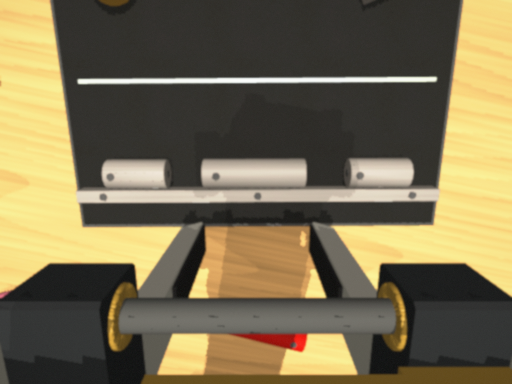

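The wrist view shows the long pin centred at (254,173) between the short pins, the line at row 80 and the fingertips at (200,225) and (313,225). The fingers are well centred along the pin. I'll measure from this view.

```bash
cat > m.py <<'E'
from h import *
def run(f,xg=-.096,verbose=1):
    o,u,y=measure(f)
    P=cloud(f); ok=f["z_map"]>0; 
    d=P[...,:2]-o; X=d@u;Y=d@y;Z=P[...,2]
    rub=(f["pixels"].max(2)<70)&ok&(X>-.05)&(X<.1)&(abs(Y)<.19)&(abs(Z-.012)<.01); zr=np.median(Z[rub])
    # line again with the depth-consistent height
    g=f["pixels"].astype(int); m=(g.min(2)>85)&ok&(abs(X)<.012)&(abs(Y)<.2)&(abs(Z-zr)<.006)&((abs(Y)>.09))
    k=np.polyfit(Y[m],X[m],1)
    m=ok&(abs(X-xg)<.03)&(Z>zr+.022)&(Z<zr+.036)&(abs(Y)<.075)
    for _ in range(2):
        r=least_squares(lambda p:np.hypot(X[m]-p[0]-p[1]*Y[m],Z[m]-p[2])-.016,[xg,0,zr+.016],loss="soft_l1",f_scale=.001).x
    print("line o",o.round(4),"ang %.2f"%np.degrees(np.arctan2(u[1],u[0])),"rubber %.4f"%zr,"| depth line at %.4f slope %.4f | pin x %.4f slope %.4f zc %.4f y[%.3f %.3f] n %d"%(k[1],k[0],r[0],r[1],r[2]-zr,*np.percentile(Y[m],[1,99]),m.sum()))
    print("PIN-LINE x: %.4f  angle %.4f rad; pin world"%(r[0]-k[1],r[1]-k[0]),(o+u*r[0]).round(4))
E
python3 - <<'E'
from m import *
for n in ["wrist1","scene0","side0"]: run(dict(np.load(n+".npz")))
E
```

```text
line o [ 0.6201 -0.0467] ang 12.09 rubber 0.0122 | depth line at 0.0001 slope -0.0003 | pin x -0.0967 slope -0.0004 zc 0.0157 y[-0.049 0.058] n 2774
PIN-LINE x: -0.0968  angle -0.0001 rad; pin world [ 0.5255 -0.0669]
line o [ 0.6174 -0.0474] ang 11.94 rubber 0.0138 | depth line at 0.0014 slope -0.0016 | pin x -0.0959 slope -0.0047 zc 0.0158 y[-0.052 0.056] n 451
PIN-LINE x: -0.0973  angle -0.0031 rad; pin world [ 0.5236 -0.0672]
line o [ 0.6219 -0.0606] ang 11.90 rubber 0.0134 | depth line at 0.0001 slope -0.0010 | pin x -0.0981 slope -0.0066 zc 0.0155 y[-0.039 0.075] n 198
PIN-LINE x: -0.0982  angle -0.0055 rad; pin world [ 0.5258 -0.0808]
```

```bash
sed -i 's/11\.92/12.0/g; s/\[\.6174,-\.0474\]/[.6195,-.0468]/' t.py; python3 t.py -0.103 0.003 0.055
```

```text
clock 2.0 p [ 0.5189 -0.0689  0.2013] gap 0.05988473819056617 F [0.2 0.6 0.7] y [ 2.028e-01 -9.792e-01  3.000e-04]
tcp in line frame x -0.1030 y -0.0007 yaw err deg -0.30
target [ 0.5181 -0.0653  0.055 ] scaled shift [ 3.658e-01 -9.400e-03 -1.000e-04]
```

Request:
carry_out(
  delta_pos=[
    [0.09,-0.009,0],
    [0.18,-0.009,0],
    [0.26,-0.009,0],
    [0.32,-0.009,0],
    [0.366,-0.009,0],
    [0.366,-0.009,0],
    [0.366,-0.009,0],
  ],
  angular=[
    [-0.003,0,0],
    [-0.003,0,0],
    [-0.003,0,0],
    [-0.003,0,0],
    [-0.003,0,0],
    [-0.003,0,0],
    [-0.003,0,0],
  ],
  jaw=[0.64,0.64,0.64,0.64,0.64,0.64,0.64],
)

```text
clock: 2.7
ee_pos: [0.5187, -0.0644, 0.0556]
orientation: [[-0.0, 0.209, -0.978], [-0.0, -0.978, -0.209], [-1.0, 0.0, 0.0]]
contact_force: [0.7, -0.8, -0.3]
finger_gap: 0.0601
```

```bash
python3 t.py -0.103 0.003 0.045; python3 - <<'E'
from station import cams
import cv2,numpy as np
a=[]
for n in ["wrist","side"]:
    f=cams.grab_frame(n); np.savez(n+"2.npz",**f); g=f["pixels"][:,:,::-1]
    if n=="side": g=cv2.resize(g[130:240,150:290],(510,400),interpolation=cv2.INTER_CUBIC)
    cv2.imwrite("pics/%s2.png"%n,g)
E
```

```text
clock 2.7 p [ 0.5187 -0.0644  0.0556] gap 0.060124155165955415 F [ 0.7 -0.8 -0.3] y [ 2.088e-01 -9.780e-01  2.000e-04]
tcp in line frame x -0.1023 y 0.0038 yaw err deg 0.05
target [ 0.5181 -0.0653  0.045 ] scaled shift [0.0264 0.0019 0.0018]
```

View pics/wrist2.png

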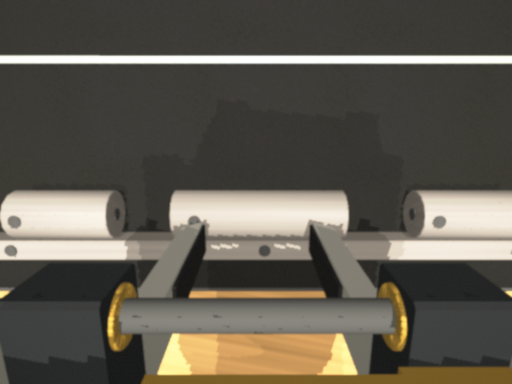

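View pics/side2.png

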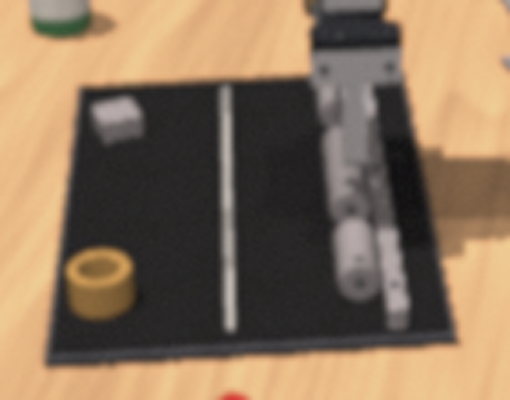

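The fingertips sit over the long pin at (190,230) and (325,230) in the wrist view, just behind its crest and clear of the short pins. I'll lower them gently.

Request:
carry_out(
  delta_pos=[
    [0.012,0,0],
    [0.022,0,0],
    [0.026,0,0],
    [0.0285,0,0],
    [0.03,0,0],
    [0.03,0,0],
  ],
  angular=[
    [0,0,0],
    [0,0,0],
    [0,0,0],
    [0,0,0],
    [0,0,0],
    [0,0,0],
  ],
  jaw=[0.64,0.64,0.64,0.64,0.64,0.64],
)

```text
clock: 3.4
ee_pos: [0.5198, -0.0633, 0.0439]
orientation: [[0.002, 0.21, -0.978], [-0.0, -0.978, -0.21], [-1.0, 0.0, -0.002]]
contact_force: [0.6, 1.2, 12.6]
finger_gap: 0.06
```

Request:
carry_out(
  delta_pos=[
    [0.001,0,-0.01],
    [0.001,0,-0.022],
    [0.001,0,-0.036],
    [0.001,0,-0.05],
    [0.001,0,-0.06],
    [0.001,0,-0.06],
  ],
  angular=[
    [0,0,0],
    [0,0,0],
    [0,0,0],
    [0,0,0],
    [0,0,0],
    [0,0,0],
  ],
  jaw=[0.64,0.64,0.64,0.64,0.64,0.64],
)

```text
clock: 4.0
ee_pos: [0.544, -0.0581, 0.0438]
orientation: [[0.003, 0.211, -0.978], [0.0, -0.978, -0.211], [-1.0, 0.001, -0.003]]
contact_force: [0.9, 1.8, 15.0]
finger_gap: 0.0606
```

```bash
python3 t.py -0.103 0.003 0.045; python3 - <<'E'
from station import cams
from m import *
f=cams.grab_frame("wrist"); np.savez("wrist3.npz",**f); cv2.imwrite("pics/wrist3.png",f["pixels"][:,:,::-1])
run(f,-.087)
E
```

```text
clock 4.0 p [ 0.544  -0.0581  0.0438] gap 0.060575692320946964 F [ 0.9  1.8 15. ] y [ 2.105e-01 -9.776e-01  6.000e-04]
tcp in line frame x -0.0762 y 0.0047 yaw err deg 0.15
target [ 0.5181 -0.0653  0.045 ] scaled shift [-0.0033  0.0041  0.0669]
line o [ 0.6189 -0.0404] ang 12.07 rubber 0.0123 | depth line at -0.0001 slope -0.0009 | pin x -0.0840 slope 0.0013 zc 0.0156 y[-0.056 0.051] n 5530
PIN-LINE x: -0.0839  angle 0.0022 rad; pin world [ 0.5368 -0.058 ]
```

View pics/wrist3.png

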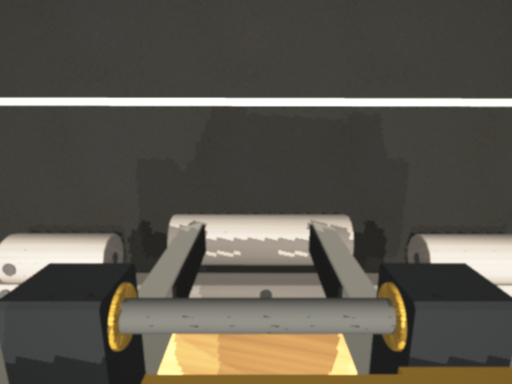

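The first stroke rolled the pin cleanly by 13 mm with no yaw. I'll repeat strokes: lift, go back 15 mm, lower, push 26 to 28 mm.

Request:
carry_out(
  delta_pos=[
    [-0.02,0,0],
    [-0.02,0,0.018],
    [-0.02,0,0.035],
    [-0.007,0,0.035],
    [0,0,0.035],
    [0,0,0.035],
    [0,0,0.02],
    [0,0,0.003],
    [0,0,-0.015],
    [0,0,-0.03],
  ],
  angular=[
    [0,0,0],
    [0,0,0],
    [0,0,0],
    [0,0,0],
    [0,0,0],
    [0,0,0],
    [0,0,0],
    [0,0,0],
    [0,0,0],
    [0,0,0],
  ],
  jaw=[0.64,0.64,0.64,0.64,0.64,0.64,0.64,0.64,0.64,0.64],
)

```text
clock: 5.05
ee_pos: [0.5558, -0.0557, 0.0437]
orientation: [[0.003, 0.21, -0.978], [-0.0, -0.978, -0.21], [-1.0, 0.001, -0.003]]
contact_force: [-1.5, 0.2, 22.4]
finger_gap: 0.0603
```

```bash
python3 t.py; python3 - <<'E'
from station import cams
from m import *
f=cams.grab_frame("wrist"); np.savez("wrist4.npz",**f)
run(f,-.071)
E
```

```text
clock 5.05 p [ 0.5558 -0.0557  0.0437] gap 0.060330060142383735 F [-1.5  0.2 22.4] y [ 2.102e-01 -9.777e-01  8.000e-04]
tcp in line frame x -0.0641 y 0.0045 yaw err deg 0.13
line o [ 0.6189 -0.0407] ang 12.07 rubber 0.0122 | depth line at -0.0000 slope -0.0009 | pin x -0.0702 slope -0.0000 zc 0.0157 y[-0.056 0.051] n 5765
PIN-LINE x: -0.0701  angle 0.0009 rad; pin world [ 0.5503 -0.0553]
```

Request:
carry_out(
  delta_pos=[
    [-0.02,0,0],
    [-0.02,0,0.018],
    [-0.02,0,0.035],
    [-0.007,0,0.035],
    [-0.001,0,0.035],
    [-0.001,0,0.035],
    [-0.001,0,0.02],
    [-0.001,0,0.003],
    [-0.001,0,-0.015],
    [-0.001,0,-0.035],
  ],
  angular=[
    [0,0,0],
    [0,0,0],
    [0,0,0],
    [0,0,0],
    [0,0,0],
    [0,0,0],
    [0,0,0],
    [0,0,0],
    [0,0,0],
    [0,0,0],
  ],
  jaw=[0.64,0.64,0.64,0.64,0.64,0.64,0.64,0.64,0.64,0.64],
)

```text
clock: 6.1
ee_pos: [0.569, -0.0529, 0.0438]
orientation: [[0.002, 0.21, -0.978], [-0.0, -0.978, -0.21], [-1.0, 0.001, -0.002]]
contact_force: [-0.7, 0.3, 18.3]
finger_gap: 0.0603
```

```bash
python3 t.py; python3 - <<'E'
from station import cams
from m import *
f=cams.grab_frame("wrist"); np.savez("wrist5.npz",**f)
run(f,-.057)
E
```

```text
clock 6.1 p [ 0.569  -0.0529  0.0438] gap 0.060265839880501194 F [-0.7  0.3 18.3] y [ 2.100e-01 -9.777e-01  6.000e-04]
tcp in line frame x -0.0506 y 0.0045 yaw err deg 0.12
line o [ 0.6188 -0.0406] ang 12.07 rubber 0.0123 | depth line at 0.0001 slope -0.0002 | pin x -0.0553 slope -0.0003 zc 0.0156 y[-0.056 0.051] n 5928
PIN-LINE x: -0.0554  angle -0.0000 rad; pin world [ 0.5647 -0.0522]
```

Request:
carry_out(
  delta_pos=[
    [-0.02,0,0],
    [-0.02,0,0.018],
    [-0.02,0,0.032],
    [-0.007,0,0.032],
    [-0.0005,0,0.032],
    [-0.0005,0,0.032],
    [-0.0005,0,0.02],
    [-0.0005,0,0.003],
    [-0.0005,0,-0.015],
    [-0.0005,0,-0.038],
  ],
  angular=[
    [0,0,0],
    [0,0,0],
    [0,0,0],
    [0,0,0],
    [0,0,0],
    [0,0,0],
    [0,0,0],
    [0,0,0],
    [0,0,0],
    [0,0,0],
  ],
  jaw=[0.64,0.64,0.64,0.64,0.64,0.64,0.64,0.64,0.64,0.64],
)

```text
clock: 7.15
ee_pos: [0.5836, -0.0497, 0.0439]
orientation: [[0.002, 0.21, -0.978], [-0.0, -0.978, -0.21], [-1.0, 0.001, -0.002]]
contact_force: [0.0, 0.2, 14.3]
finger_gap: 0.0606
```

```bash
python3 t.py; python3 - <<'E'
from station import cams
from m import *
f=cams.grab_frame("wrist"); np.savez("wrist6.npz",**f)
run(f,-.04)
E
```

```text
clock 7.15 p [ 0.5836 -0.0497  0.0439] gap 0.06063096957371728 F [ 0.   0.2 14.3] y [ 2.100e-01 -9.777e-01  5.000e-04]
tcp in line frame x -0.0357 y 0.0046 yaw err deg 0.12
line o [ 0.6187 -0.0405] ang 12.06 rubber 0.0122 | depth line at 0.0001 slope -0.0015 | pin x -0.0405 slope -0.0003 zc 0.0157 y[-0.056 0.051] n 5919
PIN-LINE x: -0.0406  angle 0.0012 rad; pin world [ 0.5791 -0.049 ]
```

Request:
carry_out(
  delta_pos=[
    [-0.02,0,0],
    [-0.02,0,0.018],
    [-0.02,0,0.032],
    [-0.007,0,0.032],
    [0.0005,0,0.032],
    [0.0005,0,0.032],
    [0.0005,0,0.02],
    [0.0005,0,0.003],
    [0.0005,0,-0.015],
    [0.0005,0,-0.036],
  ],
  angular=[
    [0,0,0],
    [0,0,0],
    [0,0,0],
    [0,0,0],
    [0,0,0],
    [0,0,0],
    [0,0,0],
    [0,0,0],
    [0,0,0],
    [0,0,0],
  ],
  jaw=[0.64,0.64,0.64,0.64,0.64,0.64,0.64,0.64,0.64,0.64],
)

```text
clock: 8.2
ee_pos: [0.5979, -0.0467, 0.0438]
orientation: [[0.002, 0.21, -0.978], [-0.0, -0.978, -0.21], [-1.0, 0.001, -0.002]]
contact_force: [-0.7, -1.2, 17.2]
finger_gap: 0.0602
```

```bash
python3 t.py; python3 - <<'E'
from station import cams
from m import *
f=cams.grab_frame("wrist"); np.savez("wrist7.npz",**f)
run(f,-.026)
E
```

```text
clock 8.2 p [ 0.5979 -0.0467  0.0438] gap 0.06019123262616434 F [-0.7 -1.2 17.2] y [ 2.100e-01 -9.777e-01  6.000e-04]
tcp in line frame x -0.0211 y 0.0046 yaw err deg 0.13
line o [ 0.6185 -0.0407] ang 12.03 rubber 0.0123 | depth line at 0.0004 slope 0.0004 | pin x -0.0257 slope -0.0014 zc 0.0157 y[-0.056 0.051] n 5967
PIN-LINE x: -0.0261  angle -0.0019 rad; pin world [ 0.5933 -0.0461]
```

Request:
carry_out(
  delta_pos=[
    [-0.02,0,0],
    [-0.02,0,0.018],
    [-0.02,0,0.032],
    [-0.007,0,0.032],
    [0,0,0.032],
    [0,0,0.032],
    [0,0,0.02],
    [0,0,0.003],
    [0,0,-0.015],
    [0,0,-0.036],
  ],
  angular=[
    [0,0,0],
    [0,0,0],
    [0,0,0],
    [0,0,0],
    [0,0,0],
    [0,0,0],
    [0,0,0],
    [0,0,0],
    [0,0,0],
    [0,0,0],
  ],
  jaw=[0.64,0.64,0.64,0.64,0.64,0.64,0.64,0.64,0.64,0.64],
)

```text
clock: 9.25
ee_pos: [0.6119, -0.0436, 0.0439]
orientation: [[0.002, 0.21, -0.978], [-0.0, -0.978, -0.21], [-1.0, 0.001, -0.002]]
contact_force: [-1.0, -1.2, 16.3]
finger_gap: 0.0601
```

```bash
cat > m2.py <<'E'
from h import *
def run2(f,xg):
    # fixed rough frame; line from its white pixels beyond the pin's ends, on the measured rubber height
    a=np.radians(12.06);u=np.array([np.cos(a),np.sin(a)]);y=np.array([-u[1],u[0]]);o=np.array([.6187,-.0405])
    P=cloud(f);ok=f["z_map"]>0;d=P[...,:2]-o;X=d@u;Y=d@y;Z=P[...,2];g=f["pixels"].astype(int)
    rub=(g.max(2)<70)&ok&(abs(X)<.1)&(abs(Y)<.19)&(abs(Z-.012)<.01);zr=np.median(Z[rub])
    v,uu=np.mgrid[:g.shape[0],:g.shape[1]]
    D=(onplane(f,np.c_[uu.ravel(),v.ravel()].astype(float),zr).reshape(g.shape))[...,:2]-o;XL=D@u;YL=D@y
    m=(g.min(2)>110)&(abs(XL)<.012)&(abs(YL)>.065)&(abs(YL)<.19)&(abs(Z-zr)<.006)
    k=np.polyfit(YL[m],XL[m],1,w=g.min(2)[m]-60.)
    q=ok&(abs(X-xg)<.025)&(Z>zr+.022)&(Z<zr+.036)&(abs(Y)<.075)&(g.min(2)>90)
    r=least_squares(lambda p:np.hypot(X[q]-p[0]-p[1]*Y[q],Z[q]-p[2])-.016,[xg,0,zr+.016],loss="soft_l1",f_scale=.001).x
    print("rubber %.4f line %.4f slope %.4f n %d sides %d/%d| pin %.4f slope %.4f zc %.4f n %d y %s| DIFF %.4f ang %.4f"%(zr,k[1],k[0],m.sum(),(YL[m]<0).sum(),(YL[m]>0).sum(),r[0],r[1],r[2]-zr,q.sum(),np.percentile(Y[q],[1,99]).round(3),r[0]-k[1],r[1]-k[0]))
E
python3 t.py; python3 - <<'E'
from station import cams
from m2 import *
f=cams.grab_frame("wrist"); np.savez("wrist8.npz",**f);cv2.imwrite("pics/wrist8.png",f["pixels"][:,:,::-1])
run2(dict(np.load("wrist6.npz")),-.04);run2(dict(np.load("wrist7.npz")),-.026)
run2(f,-.012)
E
```

```text
clock 9.25 p [ 0.6119 -0.0436  0.0439] gap 0.06008005449089163 F [-1.  -1.2 16.3] y [ 2.100e-01 -9.777e-01  6.000e-04]
tcp in line frame x -0.0067 y 0.0047 yaw err deg 0.12
rubber 0.0122 line 0.0001 slope 0.0003 n 2851 sides 1399/1452| pin -0.0405 slope -0.0003 zc 0.0157 n 5890 y [-0.056  0.051]| DIFF -0.0405 ang -0.0006
rubber 0.0123 line 0.0000 slope -0.0000 n 2604 sides 1278/1326| pin -0.0260 slope -0.0009 zc 0.0156 n 5857 y [-0.056  0.051]| DIFF -0.0260 ang -0.0009
rubber 0.0123 line -0.0000 slope -0.0002 n 2549 sides 1280/1269| pin -0.0117 slope -0.0008 zc 0.0156 n 5861 y [-0.056  0.051]| DIFF -0.0117 ang -0.0006
```

View pics/wrist8.png

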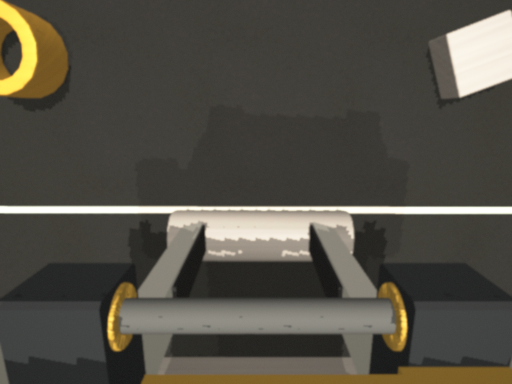

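The pin crest is just short of the line (row 210), with 11.7 mm left to go. The bushing at (20,55) and the block at (480,55) are well clear. I'll make a final stroke of about 22.5 mm and then check.

Request:
carry_out(
  delta_pos=[
    [-0.02,0,0],
    [-0.02,0,0.015],
    [-0.02,0,0.028],
    [-0.007,0,0.028],
    [0,0,0.028],
    [0,0,0.028],
    [0,0,0.014],
    [0,0,-0.002],
    [0,0,-0.018],
    [0,0,-0.028],
  ],
  angular=[
    [0,0,0],
    [0,0,0],
    [0,0,0],
    [0,0,0],
    [0,0,0],
    [0,0,0],
    [0,0,0],
    [0,0,0],
    [0,0,0],
    [0,0,0],
  ],
  jaw=[0.64,0.64,0.64,0.64,0.64,0.64,0.64,0.64,0.64,0.64],
)

```text
clock: 10.3
ee_pos: [0.6231, -0.0412, 0.0439]
orientation: [[0.002, 0.21, -0.978], [-0.0, -0.978, -0.21], [-1.0, 0.001, -0.002]]
contact_force: [-0.7, -0.0, 16.5]
finger_gap: 0.0601
```

Request:
carry_out(
  delta_pos=[
    [0,0,0],
    [0,0,0],
  ],
  angular=[
    [0,0,0],
    [0,0,0],
  ],
  jaw=[0.64,0.64],
)

```text
clock: 10.5
ee_pos: [0.6229, -0.0413, 0.0439]
orientation: [[0.003, 0.21, -0.978], [-0.0, -0.978, -0.21], [-1.0, 0.001, -0.003]]
contact_force: [0.0, 0.5, 14.8]
finger_gap: 0.0599
```

```bash
python3 t.py; python3 - <<'E'
from station import cams
from m2 import *
f=cams.grab_frame("wrist"); np.savez("wrist9.npz",**f);cv2.imwrite("pics/wrist9.png",f["pixels"][:,:,::-1])
run2(f,0)
E
```

```text
clock 10.5 p [ 0.6229 -0.0413  0.0439] gap 0.05993606808529795 F [ 0.   0.5 14.8] y [ 2.101e-01 -9.777e-01  6.000e-04]
tcp in line frame x 0.0045 y 0.0047 yaw err deg 0.13
rubber 0.0123 line -0.0000 slope -0.0004 n 2499 sides 1248/1251| pin 0.0002 slope -0.0007 zc 0.0157 n 5853 y [-0.056  0.051]| DIFF 0.0003 ang -0.0003
```

View pics/wrist9.png

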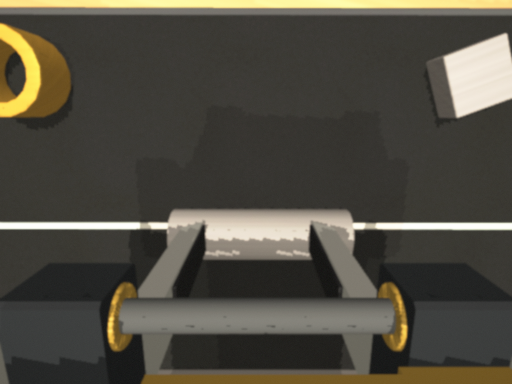

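The pin lies over the line, which comes out at both ends at row 226. It measures 0.3 mm off centre and 0.0003 rad off in angle. I'll lift straight up and check again.

Request:
carry_out(
  delta_pos=[
    [-0.01,0,0],
    [-0.03,0,0],
    [-0.08,0,0],
    [-0.16,0,0],
    [-0.25,0,0],
    [-0.32,0,0],
    [-0.32,0,0],
    [-0.32,0,0],
    [-0.32,0,0],
    [-0.32,0,0],
  ],
  angular=[
    [0,0,0],
    [0,0,0],
    [0,0,0],
    [0,0,0],
    [0,0,0],
    [0,0,0],
    [0,0,0],
    [0,0,0],
    [0,0,0],
    [0,0,0],
  ],
  jaw=[0.64,0.64,0.64,0.64,0.64,0.64,0.64,0.64,0.64,0.64],
)

```text
clock: 11.55
ee_pos: [0.621, -0.0413, 0.1699]
orientation: [[-0.002, 0.21, -0.978], [0.0, -0.978, -0.21], [-1.0, -0.001, 0.002]]
contact_force: [0.0, 0.6, -0.5]
finger_gap: 0.0604
```

```bash
python3 t.py; python3 - <<'E'
from station import cams
from m2 import *
f=cams.grab_frame("wrist"); np.savez("wrist10.npz",**f);run2(f,0)
s=cams.grab_frame("scene"); a=np.load("scene0.npz")["pixels"][160:330,130:365];b=s["pixels"][160:330,130:365]
g=np.vstack([a,b])[:,:,::-1]; cv2.imwrite("pics/cmp.png",cv2.resize(g,None,fx=1.7,fy=1.7))
cv2.imwrite("pics/wrist10.png",f["pixels"][:,:,::-1])
E
```

```text
clock 11.55 p [ 0.621  -0.0413  0.1699] gap 0.06037805074398525 F [ 0.   0.6 -0.5] y [ 2.102e-01 -9.777e-01 -6.000e-04]
tcp in line frame x 0.0026 y 0.0050 yaw err deg 0.13
rubber 0.0122 line 0.0000 slope -0.0003 n 1273 sides 679/594| pin 0.0001 slope -0.0003 zc 0.0157 n 3212 y [-0.056  0.051]| DIFF 0.0001 ang -0.0001
```

View pics/cmp.png

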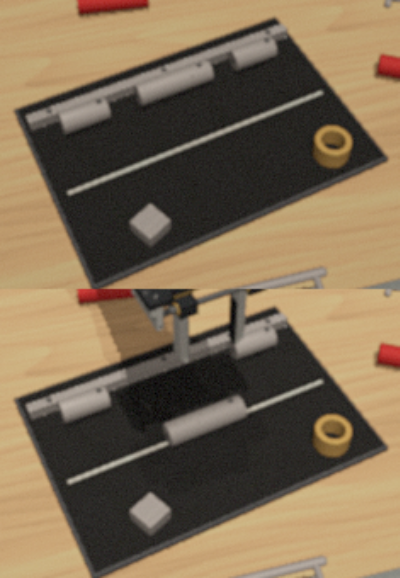

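View pics/wrist10.png

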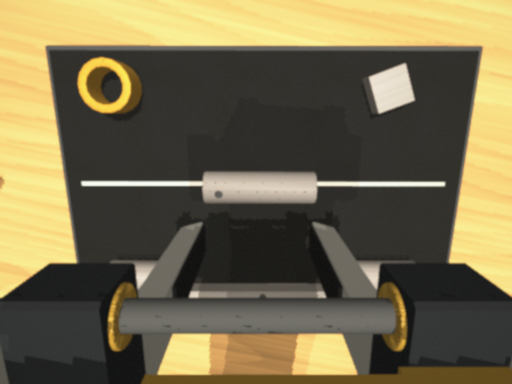

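The pin at (260,187) lies centred on the line. The comparison shows the short pins, bushing and block unmoved, and the gripper is clear. The end mark is back near the top after almost a full turn, so the pin rolled. I'm handing in.

```bash
python3 -c "
from station import bot
print(bot.finish_job())"
```

```text
the job is handed in; nothing more can be done
None
```

I rolled the longest pin (the middle grey one) about 97 mm to the white line and handed the job in. It took seven short strokes with both fingertips pressing its top at about 12–22 N, and the robot's clock read about 11.6 s at hand-in.

- **Pin position:** after lifting clear, the wrist camera put the pin axis 0.1 mm from the line's middle and 0.0001 rad off its direction. It measured as lying on the plate face.
- **Rolling:** the dark mark on the pin is back near the top after almost a full turn. This fits 97 mm of rolling on a 16 mm radius, so it rolled rather than slid.
- **Other things:** the before and after scene pictures show the short pins, bushing and block where they started. I judged this by eye and did not measure it; the arm partly hides the area near the strip.
- **Gripper:** it stood about 126 mm above the pin's top, with contact force close to zero.
- **Disagreements:** before the first stroke, the three cameras put the pin 96.8 to 98.2 mm short of the line. The side view was also off along the pin by over 10 mm, so I used the wrist view. No check failed.

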